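Sort the clinic desk: highlighters, stamps and specimen jar

ROBOT

A 6-joint arm with a two-finger parallel gripper is mounted at the origin on the work surface. World frame = base frame: x ahead of the robot, y to its left, z up, the work surface at z = 0. Lengths are in m, angles in rad, forces in N, time in s.
With the tool pointing down it reaches from about 0.35 to 0.85 m from the base axis. Payload 8.1 kg.
Tool frame: the origin (TCP) lies at the very end of the fingers, on their centre line; the grasp point (between the pads) lies robot.hold_point_z behind it (robot.hold_point_z is the distance from the TCP to the grasp point, in m); z points along the fingers, y is the direction in which the jaws open and shut (so a half turn about z gives the same grasp; the last joint's range is limited). The gripper opens to 93 mm and grips with 3 to 60 N. Pads are 15 mm wide; open, the fingers measure 128 mm over their backs; the gripper's body (75 mm by 188 mm) begins 65 mm behind the grasp point.
Start: joints at [1.049, 0.13, 1.488, -0, 1.523, -0.085], TCP at [0.254, 0.544, 0.219] pointing down, gripper open.
Joint ranges: [-2.96, 2.96], [-0.89, 2.26], [0.02, 2.5], [-1.34, 4.48], [0, 2.73], [-2.66, 2.66]. Speed limits (rad/s): [2.39, 2.39, 2.79, 3.14, 3.14, 3.14].

INTERFACE

Orientations are given as a rotation vector (axis times angle).
In Python, from plant import robot, cams gives the robot as it stands. The module is installed in compiled form; this text tells all that it offers.
- The arm moves only by the tool step_arm, never from a script. Its argument "deltas" is a list of rows, each an object with "offset": the shift along the tool's x, y, z in cm, a list of three; "roll": the turn about the tool's z in rad. In form: [{"offset": [x, y, z], "roll": roll}, ...]. A call has 1 to 12 rows; each row shifts and turns the commanded pose from where the row before left it, along the tool's axes as they then stand; what a row does not reach is not made up. A row lasts 1/8 s, in which the tool goes at most 62.5 mm and 10.7 degrees, less where a joint would pass 70% of its speed; a pose out of reach is approached as far as the arm can. A call with a gripper value outside its range is refused whole. "fingers" is the finger opening in cm, from 0 to 9.3, set as the call begins (left out, the last holds). The fingers move at their own pace and stop on an object; "grip_force" is the grip in N (left out, the last holds). Time passes only in rows, so rows that do not move let the fingers close. It gives the time, the measured TCP pose, the force and the opening at its end, in the units of the state.
- robot.read_state(): the state, without advancing time (a new reading comes with each control period).
- cams.read_camera(name): name is "scene" or "top" or "wrist"; returns a dict with "pixels" (384x512x3 uint8, red, green, blue), "fx", "fy", "cx", "cy" (pixels), "extrinsics" (4x4, takes a point from world to camera coordinates). Camera axes: x right, y down, z forward; pixel columns grow to the right and rows downward; lengths in m; the calibration is good to about 2 mm. A picture is of the moment at which its call begins. There is no depth.
- robot.close_job(): hands the job in, once; it reports no verdict.
Trained networks look in a picture, given as the dict that the camera call returned (one of the last four; its "shot" number tells which), for a name from the list of things; names that differ only in an ending like _2 or _b are one class to them, and where a whole thing is asked for, a point or a joint stands for the part that bears it (a point fixed in the world has none). Each returns a list of dicts, best first, with "score" (0 to 1); they miss things now and then, are a little off and sometimes report something else, mostly with a low value. They report only what shows in the picture. A call takes as long as a camera call.
- cams.boxes_of(picture, thing): "xy" ([column, row] in pixels, amid what is visible of it).
- cams.silhouettes(picture, thing): "mask" (384x512 bool, what is visible of it) and "xy" ([column, row] in pixels, amid what is visible of it).
- cams.pinpoint(picture, thing): "xy" ([column, row] in pixels: a listed point, or the origin of a listed thing).
The state is a dict: "t": time; "q": joint angles; "dq": joint speeds; "joint_torque": joint torques, N m; "tool_pos": TCP position; "orientation": TCP orientation; "force": force on the tool from outside, world axes, zero at the start; "wrist_torque": the same for the moment, N m; "opening": finger opening in m.
Only numpy, scipy, OpenCV 4.12 (cv2) and the standard library are available. Lean on these libraries where they do the work, as an engineer would, in place of code of your own. Each camera call takes 0.05 s, during which the arm holds its last target. There are 200 camera calls.

TASK

Sort the five loose things in front of the robot into their places on the desk: both highlighters lying flat on the floor of the long open pen tray, the two hand stamps standing upright in the stamp tray, one in each of its two square bays, and the specimen jar standing in the round steel dish. Keep the jar upright all the way, and leave the stapler and the mouse where they are.

Things in the scene. Friction and masses are not known exactly. Their poses are not given: they have to be found in the camera images.
- highlighter_a: One of two alike. A small flat pocket highlighter lying on its broad side, white barrel with a black cap: 80 long (its x axis, cap towards +x) x 24 wide (its y) x 18 high (its z), about 25 g. Sizes in mm. Origin: centre of its underside.
- highlighter_b: The other of the two. A small flat pocket highlighter lying on its broad side, white barrel with a black cap: 80 long (its x axis, cap towards +x) x 24 wide (its y) x 18 high (its z), about 25 g. Sizes in mm. Origin: centre of its underside.
- stamp_square: Hand stamp standing upright: black square base 36 x 36 x 12 high, with an upright pale wooden handle on its centre, round, 23 to 25 in diameter, from the base to 62 above the underside. About 60 g. Sizes in mm. Origin: centre of its underside, z up.
- stamp_round: Hand stamp standing upright: black round base 38 in diameter and 12 high, with the same pale wooden handle (round, 23 to 25 in diameter, up to 62 above the underside). About 60 g. Sizes in mm. Origin: centre of its underside, z up.
- jar: Small closed specimen jar standing upright, clear body with a paper band and a white screw cap: straight body 40 in diameter and 42 high, cap 42 in diameter above it, 56 high in all, about 60 g. Sizes in mm. Origin: centre of its underside, z up.
- pen_tray: Long, undivided, shallow grey plastic tray fixed to the desk, for the highlighters: outside 92 (its x) x 218 (its y, the long way) x 12 high; walls and floor 4 thick, inside 84 x 210. Two highlighters lie end to end along y with room, about 52 either side of the middle; the fingers, too, must fit between the walls. Sizes in mm. Origin: centre of its underside, at desk height.
- stamp_tray: Shorter grey plastic tray fixed to the desk, parted into two square bays: outside 68 (its x) x 132 (its y) x 16 high; walls, divider and floor 4 thick. Each bay is 60 square inside, bay centres at y = +32 and -32. Sizes in mm. Origin: centre of its underside, at desk height.
- dish: Small round steel dish fixed to the desk, for the jar: 86 in outer diameter at the rim, 80 at the foot, 16 high, wall 3 (inside about 74 at the floor), floor 4 thick. Sizes in mm. Origin: centre of its underside, at desk height.
- stapler: Bystander: black stapler, 140 (its x) x 36 x 46 high, to the left of the work, loose. Sizes in mm. Origin: centre of its underside.
- mouse: Bystander: grey computer mouse, 105 (its x) x 60 x 32 high, to the right of the work, loose. Sizes in mm. Origin: centre of its underside.

How it is judged:
At the end, for the whole second after the job is handed in: Both highlighters lie flat on the pen tray floor (centre within 34 mm across, 100 mm along, underside under 7.5 mm up, 4 deg); stamps stand in separate bays (within 16 mm across, 17 mm along, 0.1 rad), the jar in the dish (within 17 mm, 0.1 rad); all released and at rest (x of highlighter_a in the frame of pen_tray between -0.034 and 0.034 m and y of highlighter_a in the frame of pen_tray between -0.1 and 0.1 m and z of each of highlighter_a, highlighter_b in the frame of pen_tray below 0.0075 m and angle between highlighter_a's own x axis and vertical between 1.5 and 1.64 rad and x of highlighter_b in the frame of pen_tray between -0.034 and 0.034 m and y of highlighter_b in the frame of pen_tray between -0.1 and 0.1 m and angle between highlighter_b's own x axis and vertical between 1.5 and 1.64 rad and x of stamp_square in the frame of stamp_tray between -0.016 and 0.016 m and z of each of stamp_square, stamp_round in the frame of stamp_tray below 0.008 m and angle between each of stamp_square, stamp_round, jar's own z axis and vertical below 0.1 rad and x of stamp_round in the frame of stamp_tray between -0.016 and 0.016 m and ((y of stamp_square in the frame of stamp_tray between 0.015 and 0.049 m and y of stamp_round in the frame of stamp_tray between -0.049 and -0.015 m) or (y of stamp_round in the frame of stamp_tray between 0.015 and 0.049 m and y of stamp_square in the frame of stamp_tray between -0.049 and -0.015 m)) and horizontal distance between jar and dish below 0.017 m and z of jar in the frame of dish below 0.008 m and linear speed of each of highlighter_a, highlighter_b, stamp_square, stamp_round, jar below 0.02 m/s); the robot touches nothing.
It fails at once if the stapler is pushed more than 15 mm (distance of stapler from where it was at the start of the episode above 0.015 m).
It fails at once if the mouse is pushed more than 15 mm (distance of mouse from where it was at the start of the episode above 0.015 m).
It fails at once if the jar is tipped over (more than 0.7 rad) (angle between jar's own z axis and vertical above 0.7 rad).
It also fails if it takes over 128 s, if anything falls off the work surface, if the arm or the gripper's body presses on something with over 40 N, if the wrist force passes 120 N, or if a joint passes its speed limit or range.

## Working session

There is one attempt and no reset: what is moved stays moved. The work goes in short steps, Python scripts to look and compute and a tool call to move; the robot and the scene stay as the last step left them, time stands still between calls to the robot, and variables do not carry over. Pictures are saved under pics/ and viewed, about 12 in all and at most 16, crops included, and the job is handed in when it is done.

Besides the shell and the picture viewer there is one more tool, called after "Call:" as a command line: name --argument value ..., lists and objects as JSON in quotes. step_arm: Moves the arm, as the interface text tells. Its arguments: {"type":"object","properties":{"deltas":{"type":"array"},"fingers":{"type":"number"},"grip_force":{"type":"number"}},"required":["deltas"]}

```bash
mkdir -p pics; cat > h.py <<'E'
import numpy as np, cv2
from plant import robot, cams
def shot(n,f=None):
    p=cams.read_camera(n)
    if f: cv2.imwrite('pics/'+f,p['pixels'][:,:,::-1])
    return p
def back(p,xy,z):
    E=p['extrinsics'];R,t=E[:3,:3],E[:3,3]
    d=R.T@np.array([(xy[0]-p['cx'])/p['fx'],(xy[1]-p['cy'])/p['fy'],1]);c=-R.T@t
    return c+d*(z-c[2])/d[2]
def proj(p,X):
    E=p['extrinsics'];c=E[:3,:3]@X+E[:3,3]
    return np.array([p['fx']*c[0]/c[2]+p['cx'],p['fy']*c[1]/c[2]+p['cy']])
E
python3 - <<'E'
from h import *
s=robot.read_state();print({k:np.round(v,3) for k,v in s.items()},robot.hold_point_z)
R=cv2.Rodrigues(np.array(s['orientation']))[0];print(R.round(3))
for n in('top','scene'):
    p=shot(n,n+'1.png');print(n,p['fx'],(-p['extrinsics'][:3,:3].T@p['extrinsics'][:3,3]).round(3))
    for o in['highlighter_a','stamp_square','stamp_round','jar','pen_tray','stamp_tray','dish','stapler','mouse']:
        for d in cams.pinpoint(p,o)[:3]: print(o,np.round(d['xy'],1),round(d['score'],2),back(p,d['xy'],0)[:2].round(3))
E
```

```text
{'t': np.float64(0.0), 'q': array([ 1.049,  0.131,  1.489, -0.   ,  1.523, -0.085]), 'dq': array([ 0.   ,  0.   , -0.   ,  0.002,  0.001, -0.   ]), 'joint_torque': array([-2.0000e-03, -5.5983e+01, -4.9176e+01,  7.7000e-02,  3.6000e-02,
       -0.0000e+00]), 'tool_pos': array([0.254, 0.543, 0.218]), 'orientation': array([-6.810e-01, -3.066e+00,  3.000e-03]), 'force': array([-0.814,  1.262,  0.317]), 'wrist_torque': array([ 0.014, -0.031,  0.04 ]), 'opening': np.float64(0.093)} 0.0188
[[-0.906  0.423 -0.001]
 [ 0.423  0.906 -0.002]
 [ 0.    -0.002 -1.   ]]
top 411.0602702400934 [0.408 0.015 1.191]
highlighter_a [348.8 212.9] 0.54 [ 0.445 -0.283]
stamp_square [298.9 215.7] 0.68 [ 0.438 -0.138]
stamp_square [255.6 155. ] 0.63 [ 0.616 -0.013]
stamp_round [253.6 208.8] 0.41 [ 0.459 -0.006]
jar [197.5 220.5] 0.57 [0.426 0.155]
pen_tray [168.5 154.5] 0.78 [0.618 0.241]
pen_tray [352.7 214.5] 0.53 [ 0.44  -0.295]
stamp_tray [253.5 152.6] 0.69 [ 0.623 -0.007]
dish [331.3 146.9] 0.59 [ 0.64  -0.237]
stapler [ 87.5 156.9] 0.66 [0.612 0.474]
mouse [404.  159.2] 0.97 [ 0.602 -0.453]
scene 419.3432067148249 [1.397 0.312 0.775]
highlighter_a [183.3 170.2] 0.77 [ 0.444 -0.296]
highlighter_a [373.8 202.5] 0.57 [0.387 0.301]
stamp_square [226.2 177.8] 0.62 [ 0.432 -0.151]
stamp_round [266.9 187.9] 0.76 [ 0.434 -0.014]
jar [322.8 197. ] 0.59 [0.416 0.155]
pen_tray [332.3 250.6] 0.72 [0.622 0.231]
pen_tray [264.6 192.8] 0.29 [ 0.46  -0.013]
stamp_tray [245.4 229. ] 0.72 [ 0.628 -0.007]
dish [168.2 208.8] 0.81 [ 0.63  -0.243]
stapler [436.6 279.3] 0.62 [0.625 0.484]
mouse [111.1 188.1] 0.66 [ 0.608 -0.453]
```

```bash
python3 - <<'E'
import cv2
a=cv2.imread('pics/top1.png');cv2.imwrite('pics/top1c.png',cv2.resize(a[110:270,60:460],None,fx=2,fy=2,interpolation=cv2.INTER_CUBIC))
E
```

```text
(no output)
```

View pics/top1c.png

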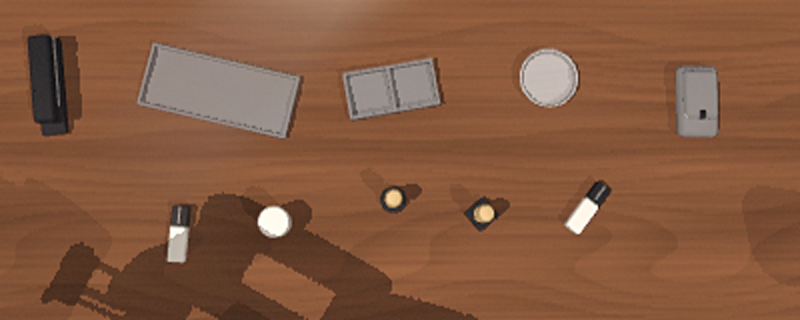

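View pics/scene1.png

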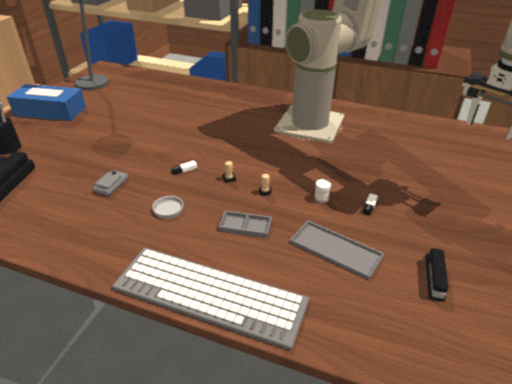

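The top crop shows, from left to right, the stapler, pen tray, stamp tray, dish and mouse along the back. In front are a highlighter (crop ~178,233), the jar (274,221), the round stamp (393,198), the square stamp (484,213) and the second highlighter (588,207). The scene view agrees. Next I'll measure from the silhouettes.

```bash
cat >> h.py <<'E'
def rect(p,m,z):
    """centre, long-axis angle (deg, world), sizes of the min-area rectangle of a mask lifted to height z"""
    c=max(cv2.findContours(m.astype(np.uint8),cv2.RETR_EXTERNAL,cv2.CHAIN_APPROX_NONE)[0],key=cv2.contourArea)
    w=np.array([back(p,q,z)[:2] for q in c[:,0]],np.float32)*1000
    (x,y),(a,b),t=cv2.minAreaRect(w)
    if a<b: a,b,t=b,a,t+90
    return np.round([x,y,(t+90)%180-90,a,b],1)
E
python3 - <<'E'
from h import *
p=shot('top')
Z=dict(highlighter_a=.012,stamp_square=.012,stamp_round=.012,jar=.056,pen_tray=.012,stamp_tray=.016,dish=.016)
for o,z in Z.items():
    for d in cams.silhouettes(p,o)[:3]: print(o,round(d['score'],2),rect(p,d['mask'],z),np.round(d['xy']))
# colours
g=p['pixels'].astype(int);hsv=cv2.cvtColor(p['pixels'],cv2.COLOR_RGB2HSV)
for (u,v) in [(256.5,209),(302.5,216)]:
    u,v=int(u),int(v);w=hsv[v-14:v+14,u-14:u+14];m=(w[...,2]>170)
    ys,xs=np.nonzero(m);c=(xs.mean()+u-14,ys.mean()+v-14);print('handle',c,len(xs),back(p,c,.062).round(4))
E
```

```text
highlighter_a 0.64 [ 4.100e+02  2.909e+02 -4.000e-01  7.610e+01  2.820e+01] [150. 225.]
highlighter_a 0.59 [ 443.7 -294.6  -37.5   82.4   29.2] [354. 214.]
stamp_square 0.48 [ 433.6 -139.1  -45.8   36.8   32.3] [302. 215.]
jar 0.52 [423.8 150.   89.6  43.8  38.2] [196. 223.]
pen_tray 0.64 [615.  236.8  76.7 220.6  94.6] [169. 155.]
stamp_tray 0.88 [615.3 -12.2 -80.5 131.2  69.8] [255. 154.]
stamp_tray 0.33 [ 434.9 -138.6   44.4   38.3   34.6] [301. 214.]
dish 0.69 [ 6.320e+02 -2.431e+02 -2.000e-01  7.980e+01  7.950e+01] [337. 148.]
handle (np.float64(256.24528301886795), np.float64(208.69811320754718)) 53 [ 0.4561 -0.0124  0.062 ]
handle (np.float64(301.6461538461538), np.float64(216.56923076923076)) 65 [ 0.4337 -0.1371  0.062 ]
```

```bash
cat >> h.py <<'E'
def go(x,y,z,ang=None):
    """print roll, then the tool-frame shift (cm) after the roll, towards x,y,z (mm), jaw angle (deg)"""
    s=robot.read_state();R=cv2.Rodrigues(np.array(s['orientation']))[0]
    a=np.degrees(np.arctan2(R[1,1],R[0,1]));dr=0
    if ang is not None:
        dr=(a-ang+90)%180-90
    R2=R@cv2.Rodrigues(np.array([0,0,np.radians(dr)]))[0]
    d=R2.T@(np.array([x,y,z])/1000-s['tool_pos'])*100
    print('t',round(float(s['t']),2),'tcp',np.round(s['tool_pos'],4),'jaw',round(a,1),'open',round(float(s['opening']),4),'F',np.round(s['force'],1),'q6',round(s['q'][5],2),'| roll',round(np.radians(dr),3),'shift cm',d.round(2))
E
python3 -c "
from h import *
go(410,291,80,90)"
```

```text
t 1.4 tcp [0.2538 0.5437 0.2187] jaw 65.0 open 0.0927 F [-0.8 -1.  -0. ] q6 -0.09 | roll -0.437 shift cm [-15.62 -25.27  13.87]
```

Call:
step_arm --deltas '[{"offset":[0,0,0],"roll":-0.15},{"offset":[0,0,0],"roll":-0.15},{"offset":[0,0,0],"roll":-0.137},{"offset":[-2.6,-4.2,2.3],"roll":0},{"offset":[-2.6,-4.2,2.3],"roll":0},{"offset":[-2.6,-4.2,2.3],"roll":0},{"offset":[-2.6,-4.2,2.3],"roll":0},{"offset":[-2.6,-4.2,2.3],"roll":0},{"offset":[-2.6,-4.2,2.3],"roll":0},{"offset":[0,0,0],"roll":0}]' --fingers 6 --grip_force 15

```text
t: 2.65
tool_pos: [0.4099, 0.2884, 0.0786]
orientation: [-0.006, -3.139, 0.004]
force: [-0.5, 0.7, 0.6]
opening: 0.0599
```

```bash
python3 -c "
from h import *
go(410,291,4,90)
p=shot('wrist','w1.png')
for d in cams.silhouettes(p,'highlighter_a')[:2]: print(d['score'],rect(p,d['mask'],.016))"
```

```text
t 2.65 tcp [0.4099 0.2884 0.0786] jaw 89.8 open 0.0599 F [-0.5  0.7  0.6] q6 -1.06 | roll -0.004 shift cm [-0.03  0.28  7.46]
0.95 [410.1 289.9  -4.4  81.5  23.8]
```

View pics/w1.png

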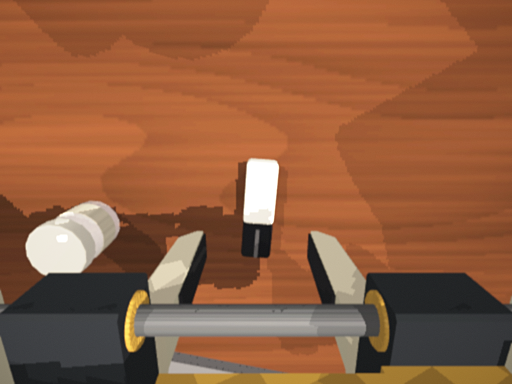

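The wrist view shows the highlighter between the fingers (255,205), turned about -4°, with its size as given. I'll align, descend and grip.

Call:
step_arm --deltas '[{"offset":[0,0.15,2.5],"roll":0},{"offset":[0,0,2.5],"roll":0.07},{"offset":[0,0,1.4],"roll":0},{"offset":[0,0,1.0],"roll":0},{"offset":[0,0,0],"roll":0}]'

```text
t: 3.38
tool_pos: [0.4095, 0.2935, 0.0065]
orientation: [-0.107, -3.139, 0.0]
force: [0.0, -0.3, 0.3]
opening: 0.06
```

Call:
step_arm --deltas '[{"offset":[0,0,0],"roll":0},{"offset":[0,0,0],"roll":0},{"offset":[0,0,0],"roll":0},{"offset":[0,0,0],"roll":0},{"offset":[0,0,-2],"roll":0},{"offset":[0,0,-3],"roll":0},{"offset":[0,0,0],"roll":0}]' --fingers 1

```text
t: 4.25
tool_pos: [0.4118, 0.2943, 0.0591]
orientation: [0.11, 3.135, 0.004]
force: [1.1, -0.5, -0.2]
opening: 0.0239
```

```bash
python3 - <<'E'
from h import *
c=np.array([615,236.8]);u=np.array([np.cos(np.radians(76.7)),np.sin(np.radians(76.7))])
for k in(50,-52): print(c+k*u)
x,y=c+50*u
go(x,y,50,-13.3)
E
```

```text
[626.50248686 285.45894364]
[603.03741367 186.19469862]
t 4.25 tcp [0.4118 0.2943 0.0591] jaw 86.0 open 0.0239 F [ 1.1 -0.5 -0.2] q6 -0.98 | roll -1.409 shift cm [ -4.07 -21.09   1.01]
```

Gripped (opening 23.9 mm). I'll turn the other way round (+1.73 rad) so joint 6 stays mid-range.

Call:
step_arm --deltas '[{"offset":[0,0,0],"roll":0.173},{"offset":[0,0,0],"roll":0.173},{"offset":[0,0,0],"roll":0.173},{"offset":[0,0,0],"roll":0.173},{"offset":[0,0,0],"roll":0.173},{"offset":[0,0,0],"roll":0.173},{"offset":[0,0,0],"roll":0.173},{"offset":[0,0,0],"roll":0.173},{"offset":[0,0,0],"roll":0.173},{"offset":[0,0,0],"roll":0.173}]'

```text
t: 5.5
tool_pos: [0.4091, 0.2928, 0.0552]
orientation: [-2.466, -1.946, 0.003]
force: [0.4, 0.4, 0.4]
opening: 0.0235
```

Call:
step_arm --deltas '[{"offset":[0.7,3.5,0],"roll":0},{"offset":[0.7,3.5,0],"roll":0},{"offset":[0.7,3.5,0],"roll":0},{"offset":[0.7,3.5,0],"roll":0},{"offset":[0.7,3.5,0],"roll":0},{"offset":[0.7,3.5,0],"roll":0},{"offset":[0,0,0],"roll":0}]'

```text
t: 6.38
tool_pos: [0.6251, 0.2855, 0.0545]
orientation: [-2.462, -1.951, 0.002]
force: [0.1, 1.1, -0.5]
opening: 0.0239
```

```bash
python3 - <<'E'
from h import *
go(626.5,285.5,10,-13.3)
p=shot('wrist','w2.png')
for d in cams.silhouettes(p,'pen_tray')[:1]: print(d['score'],rect(p,d['mask'],.012))
E
```

```text
t 6.38 tcp [0.6251 0.2855 0.0545] jaw -13.2 open 0.0239 F [ 0.1  1.1 -0.5] q6 0.58 | roll 0.002 shift cm [0.04 0.14 4.45]
0.73 [631.4 294.2  76.6 102.6  91.6]
```

View pics/w2.png

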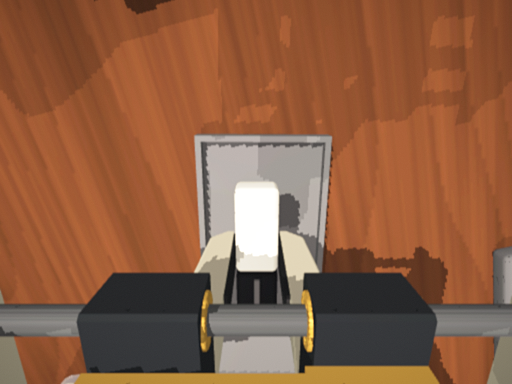

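The view shows the highlighter inside the tray walls (tray columns 198–330, highlighter centred at 257) and aligned with them. Lowering and releasing.

Call:
step_arm --deltas '[{"offset":[0,0.2,1.5],"roll":0},{"offset":[0,0,1.5],"roll":0},{"offset":[0,0,0.9],"roll":0},{"offset":[0,0,0.5],"roll":0},{"offset":[0,0,0],"roll":0},{"offset":[0,0,0],"roll":0}]'

```text
t: 7.22
tool_pos: [0.6263, 0.2862, 0.0133]
orientation: [2.46, 1.953, 0.002]
force: [0.3, 0.3, -0.5]
opening: 0.0239
```

Call:
step_arm --deltas '[{"offset":[0,0,0],"roll":0},{"offset":[0,0,0],"roll":0},{"offset":[0,0,0],"roll":0},{"offset":[0,0,-2],"roll":0},{"offset":[0,0,-3],"roll":0},{"offset":[0,0,-3],"roll":0},{"offset":[0,0,0],"roll":0}]' --fingers 3.4

```text
t: 8.1
tool_pos: [0.6287, 0.287, 0.0982]
orientation: [2.459, 1.952, 0.012]
force: [0.1, -0.1, 0.1]
opening: 0.034
```

```bash
python3 - <<'E'
from h import *
go(423,151,90,90)
p=shot('wrist')
for d in cams.silhouettes(p,'highlighter_a')[:1]: print(d['score'],rect(p,d['mask'],.021))
p=shot('top')
for d in cams.pinpoint(p,'jar')[:1]: print(back(p,d['xy'],0))
E
```

```text
t 8.1 tcp [0.6287 0.287  0.0982] jaw -13.1 open 0.034 F [ 0.1 -0.1  0.1] q6 0.58 | roll 1.342 shift cm [-20.58  13.61   0.63]
0.66 [627.1 286.6  76.7  80.5  24.4]
[0.42859191 0.15982252 0.        ]
```

Highlighter_a is in place. The jar is next, and it needs no roll.

```bash
python3 - <<'E'
from h import *
go(424,152,110)
E
```

```text
t 8.3 tcp [0.625  0.2857 0.0914] jaw -13.1 open 0.0339 F [ 0.5 -0.6 -0.1] q6 0.58 | roll 0.0 shift cm [-17.58 -16.55  -1.81]
```

Call:
step_arm --deltas '[{"offset":[0,0,-1.8],"roll":0},{"offset":[-2.5,-2.4,0],"roll":0},{"offset":[-2.5,-2.4,0],"roll":0},{"offset":[-2.5,-2.4,0],"roll":0},{"offset":[-2.5,-2.4,0],"roll":0},{"offset":[-2.5,-2.4,0],"roll":0},{"offset":[-2.5,-2.3,0],"roll":0},{"offset":[-2.5,-2.3,0],"roll":0},{"offset":[0,0,0],"roll":0},{"offset":[0,0,0],"roll":0}]' --fingers 7

```text
t: 9.55
tool_pos: [0.4255, 0.1536, 0.1116]
orientation: [2.46, 1.952, 0.003]
force: [0.3, -0.7, -0.7]
opening: 0.07
```

```bash
python3 - <<'E'
from h import *
p=shot('wrist','w3.png')
for d in cams.silhouettes(p,'jar')[:1]: print('mask',d['score'],rect(p,d['mask'],.056),d['xy'])
for d in cams.pinpoint(p,'jar')[:1]: print('origin',d['score'],back(p,d['xy'],0).round(4))
go(424,152,28)
E
```

```text
origin 0.86 [0.4253 0.1514 0.    ]
t 9.7 tcp [0.4253 0.1537 0.111 ] jaw -13.1 open 0.0702 F [ 0.8  0.6 -0.7] q6 0.46 | roll 0.0 shift cm [-0.2 -0.1  8.3]
```

View pics/w3.png

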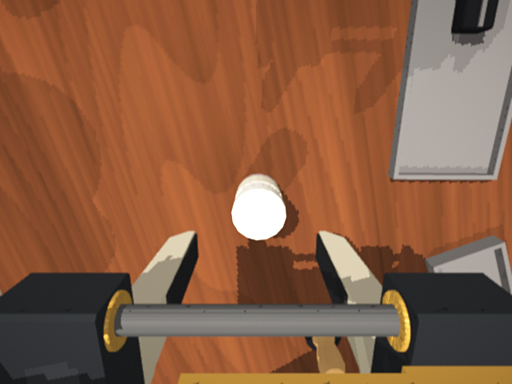

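The jar is centred between the open fingers (cap at ~259,212). The origin fit (425,151) agrees with the top view. Descending and gripping the cap.

Call:
step_arm --deltas '[{"offset":[-0.2,0,2.5],"roll":0},{"offset":[0,0,2.5],"roll":0},{"offset":[0,0,1.7],"roll":0},{"offset":[0,0,1.5],"roll":0},{"offset":[0,0,0],"roll":0},{"offset":[0,0,0],"roll":0}]'

```text
t: 10.45
tool_pos: [0.4246, 0.1515, 0.0293]
orientation: [2.46, 1.953, 0.001]
force: [-0.0, -0.4, -0.1]
opening: 0.0697
```

Call:
step_arm --deltas '[{"offset":[0,0,0],"roll":0},{"offset":[0,0,0],"roll":0},{"offset":[0,0,0],"roll":0},{"offset":[0,0,0],"roll":0},{"offset":[0,0,0],"roll":0},{"offset":[0,0,-2.5],"roll":0},{"offset":[0,0,-3],"roll":0},{"offset":[0,0,-3],"roll":0},{"offset":[0,0,0],"roll":0}]' --fingers 2.5

```text
t: 11.58
tool_pos: [0.4259, 0.1517, 0.116]
orientation: [2.459, 1.952, 0.007]
force: [-0.1, 0.3, 0.5]
opening: 0.0415
```

```bash
python3 - <<'E'
from h import *
go(632,-243,110)
E
```

```text
t 11.57 tcp [0.4259 0.1517 0.116 ] jaw -13.1 open 0.0415 F [-0.1  0.3  0.5] q6 0.46 | roll 0.0 shift cm [-33.77  29.03   0.65]
```

Call:
step_arm --deltas '[{"offset":[-3,2.6,0],"roll":0},{"offset":[-3,2.6,0],"roll":0},{"offset":[-3,2.6,0],"roll":0},{"offset":[-3,2.6,0],"roll":0},{"offset":[-3,2.6,0],"roll":0},{"offset":[-3,2.6,0],"roll":0},{"offset":[-3,2.6,0],"roll":0},{"offset":[-3,2.6,0],"roll":0},{"offset":[-3,2.6,0],"roll":0},{"offset":[-3,2.6,0],"roll":0},{"offset":[-2,1.6,0],"roll":0},{"offset":[-1.8,1.4,0],"roll":0}]'

```text
t: 13.08
tool_pos: [0.629, -0.2444, 0.1109]
orientation: [-2.459, -1.951, 0.002]
force: [-0.2, -0.2, 0.0]
opening: 0.0411
```

```bash
python3 - <<'E'
from h import *
p=shot('wrist','w4.png')
for d in cams.pinpoint(p,'dish')[:1]: print('origin',d['score'],back(p,d['xy'],0).round(4))
for d in cams.boxes_of(p,'dish')[:1]: print('box',d['score'],back(p,d['xy'],0.01).round(4))
go(632,-243,35)
E
```

```text
origin 0.92 [ 0.6316 -0.2456  0.    ]
t 13.22 tcp [ 0.6288 -0.244   0.1113] jaw -13.2 open 0.0417 F [ 0.1 -0.4 -0.6] q6 -0.22 | roll 0.0 shift cm [0.17 0.31 7.63]
```

View pics/w4.png

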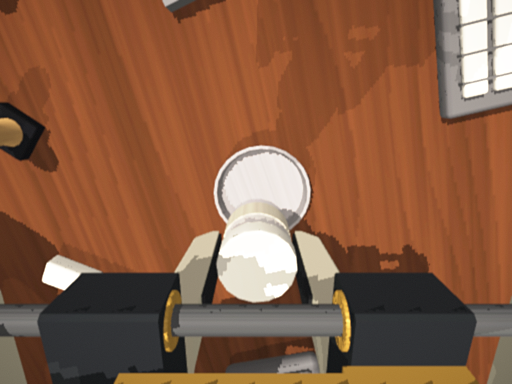

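The jar is held upright over the dish (dish centre ~263,188). The dish origin measured here is (632,-245), which agrees with the top view. Lowering.

Call:
step_arm --deltas '[{"offset":[0.2,0.3,2.5],"roll":0},{"offset":[0,0,2.5],"roll":0},{"offset":[0,0,1.5],"roll":0},{"offset":[0,0,0.8],"roll":0},{"offset":[0,0,0.45],"roll":0},{"offset":[0,0,0],"roll":0},{"offset":[0,0,0],"roll":0}]'

```text
t: 14.1
tool_pos: [0.6337, -0.2427, 0.0371]
orientation: [2.46, 1.952, 0.001]
force: [0.1, 0.3, -0.6]
opening: 0.0418
```

Call:
step_arm --deltas '[{"offset":[0,0,0],"roll":0},{"offset":[0,0,0],"roll":0},{"offset":[0,0,0],"roll":0},{"offset":[0,0,0],"roll":0},{"offset":[0,0,-2],"roll":0},{"offset":[0,0,-3],"roll":0},{"offset":[0,0,-3],"roll":0},{"offset":[0,0,0],"roll":0}]' --fingers 7

```text
t: 15.1
tool_pos: [0.6357, -0.2436, 0.1216]
orientation: [2.455, 1.949, 0.006]
force: [0.1, -0.0, 0.3]
opening: 0.07
```

```bash
python3 - <<'E'
from h import *
p=shot('wrist')
for o in('jar','dish'):
  for d in cams.pinpoint(p,o)[:1]: print(o,d['score'],back(p,d['xy'],0.004).round(4))
go(434,-138,110,44.2)
E
```

```text
jar 0.64 [ 0.6328 -0.2411  0.004 ]
t 15.25 tcp [ 0.6327 -0.2423  0.1157] jaw -13.1 open 0.0701 F [-0.3 -0.2 -0.4] q6 -0.21 | roll -1.0 shift cm [21.33 -6.97  0.59]
```

Call:
step_arm --deltas '[{"offset":[0,0,0],"roll":-0.167},{"offset":[0,0,0],"roll":-0.167},{"offset":[0,0,0],"roll":-0.167},{"offset":[0,0,0],"roll":-0.167},{"offset":[0,0,0],"roll":-0.167},{"offset":[0,0,0],"roll":-0.167}]' --fingers 6

```text
t: 16.0
tool_pos: [0.632, -0.2419, 0.1141]
orientation: [-1.211, -2.895, -0.0]
force: [0.4, 0.0, 0.6]
opening: 0.0599
```

Call:
step_arm --deltas '[{"offset":[3.6,-1.2,0],"roll":0},{"offset":[3.6,-1.2,0],"roll":0},{"offset":[3.6,-1.2,0],"roll":0},{"offset":[3.6,-1.2,0],"roll":0},{"offset":[3.5,-1.1,0],"roll":0},{"offset":[3.4,-1.1,0],"roll":0},{"offset":[0,0,0],"roll":0},{"offset":[0,0,0],"roll":0}]'

```text
t: 17.0
tool_pos: [0.4345, -0.139, 0.1158]
orientation: [1.22, 2.895, -0.0]
force: [-0.3, -1.1, 0.4]
opening: 0.0603
```

```bash
python3 - <<'E'
from h import *
p=shot('wrist','w5.png')
for d in cams.pinpoint(p,'stamp_square')[:2]: print('origin',d['score'],back(p,d['xy'],0).round(4))
go(434,-138,20)
E
```

```text
origin 0.56 [ 0.4358 -0.1408  0.    ]
t 17.1 tcp [ 0.435  -0.1393  0.1161] jaw 44.3 open 0.0602 F [ 0.8  0.1 -0.1] q6 -1.2 | roll 0.0 shift cm [0.16 0.02 9.61]
```

View pics/w5.png

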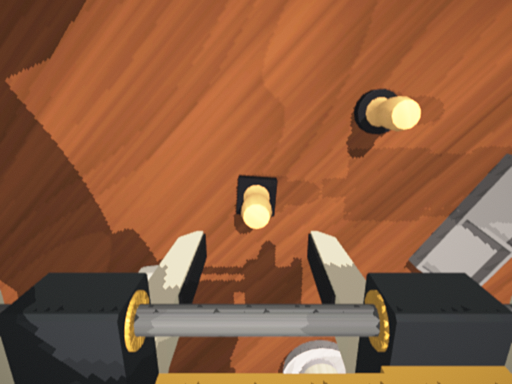

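The square stamp is centred between the fingers (~256,200), with its sides aligned to the jaws. Descending and gripping the handle.

Call:
step_arm --deltas '[{"offset":[0,0,2.5],"roll":0},{"offset":[0,0,2.5],"roll":0},{"offset":[0,0,2.5],"roll":0},{"offset":[0,0,2],"roll":0},{"offset":[0,0,0],"roll":0},{"offset":[0,0,0],"roll":0}]'

```text
t: 17.85
tool_pos: [0.435, -0.1393, 0.0218]
orientation: [1.22, 2.894, -0.0]
force: [-0.0, -0.4, -0.5]
opening: 0.0604
```

Call:
step_arm --deltas '[{"offset":[0,0,0],"roll":0},{"offset":[0,0,0],"roll":0},{"offset":[0,0,0],"roll":0},{"offset":[0,0,0],"roll":0},{"offset":[0,0,0],"roll":0},{"offset":[0,0,-2.5],"roll":0},{"offset":[0,0,-3],"roll":0},{"offset":[0,0,-3],"roll":0},{"offset":[0,0,0],"roll":0}]' --fingers 1

```text
t: 18.98
tool_pos: [0.4361, -0.1397, 0.1085]
orientation: [1.218, 2.89, -0.0]
force: [0.1, -0.6, -2.0]
opening: 0.0227
```

```bash
python3 - <<'E'
from h import *
a=np.radians(99.5);u=np.array([np.cos(a),np.sin(a)]);c=np.array([615.3,-12.2])
print(c+32*u,c-32*u)
x,y=c-32*u
go(x,y,110,9.5)
E
```

```text
[610.01847661  19.36113925] [620.58152339 -43.76113925]
t 18.98 tcp [ 0.4361 -0.1397  0.1085] jaw 44.3 open 0.0227 F [ 0.1 -0.6 -2. ] q6 -1.2 | roll 0.607 shift cm [ 6.41 19.78 -0.08]
```

Call:
step_arm --deltas '[{"offset":[0,0,0],"roll":0.152},{"offset":[0,0,0],"roll":0.152},{"offset":[0,0,0],"roll":0.152},{"offset":[0,0,0],"roll":0.152},{"offset":[1.1,3.3,0],"roll":0},{"offset":[1.1,3.3,0],"roll":0},{"offset":[1.1,3.3,0],"roll":0},{"offset":[1.1,3.3,0],"roll":0},{"offset":[1.0,3.3,0],"roll":0},{"offset":[1.0,3.3,0],"roll":0},{"offset":[0,0,0],"roll":0},{"offset":[0,0,0],"roll":0}]'

```text
t: 20.48
tool_pos: [0.6176, -0.0433, 0.1044]
orientation: [-2.029, -2.395, 0.003]
force: [-0.9, 0.1, -1.1]
opening: 0.0227
```

```bash
python3 - <<'E'
from h import *
p=shot('wrist','w6.png')
for d in cams.pinpoint(p,'stamp_tray')[:1]: print('origin',d['score'],back(p,d['xy'],0).round(4))
for d in cams.silhouettes(p,'stamp_tray')[:1]: print(d['score'],rect(p,d['mask'],.016))
go(620.6,-43.8,27)
E
```

```text
origin 0.8 [ 0.6188 -0.0122  0.    ]
0.71 [618.5 -11.6 -80.2 131.3  69.3]
t 20.62 tcp [ 0.6181 -0.0437  0.1057] jaw 9.4 open 0.0224 F [ 0.2 -0.1 -0.8] q6 -0.32 | roll 0.0 shift cm [-0.05  0.26  7.87]
```

View pics/w6.png

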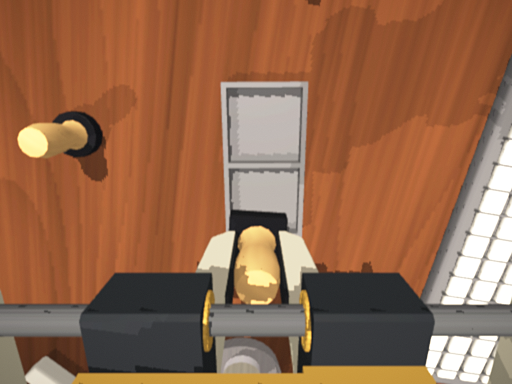

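The stamp is held over the near bay, square with it. The tray centre reads (618,-12), about 3 mm further out than the top view gave, so I'll shift 0.4 cm and lower.

Call:
step_arm --deltas '[{"offset":[0,0.4,2.5],"roll":0},{"offset":[0,0,2.5],"roll":0},{"offset":[0,0,1.5],"roll":0},{"offset":[0,0,0.9],"roll":0},{"offset":[0,0,0.5],"roll":0},{"offset":[0,0,0],"roll":0},{"offset":[0,0,0],"roll":0}]'

```text
t: 21.5
tool_pos: [0.6237, -0.0427, 0.028]
orientation: [2.03, 2.396, 0.001]
force: [-0.3, 0.5, -0.7]
opening: 0.0227
```

Call:
step_arm --deltas '[{"offset":[0,0,0],"roll":0},{"offset":[0,0,0],"roll":0},{"offset":[0,0,0],"roll":0},{"offset":[0,0,0],"roll":0},{"offset":[0,0,-2],"roll":0},{"offset":[0,0,-3],"roll":0},{"offset":[0,0,-3],"roll":0},{"offset":[0,0,0],"roll":0}]' --fingers 5

```text
t: 22.5
tool_pos: [0.6259, -0.043, 0.1122]
orientation: [2.027, 2.392, 0.006]
force: [0.1, 0.3, 0.0]
opening: 0.0499
```

```bash
python3 - <<'E'
from h import *
p=shot('wrist')
for o in('stamp_square','stamp_round'):
  for d in cams.pinpoint(p,o)[:1]: print(o,d['score'],back(p,d['xy'],0.004 if o=='stamp_square' else 0).round(4))
go(455,-12,120)
E
```

```text
stamp_square 0.68 [ 0.6268 -0.045   0.004 ]
stamp_round 0.58 [ 0.4587 -0.0139  0.    ]
t 22.65 tcp [ 0.6226 -0.0425  0.1068] jaw 9.5 open 0.0502 F [-0.4 -0.7 -1. ] q6 -0.32 | roll 0.0 shift cm [  5.76 -16.03  -1.31]
```

Call:
step_arm --deltas '[{"offset":[0,0,-1.0],"roll":0},{"offset":[1.2,-3.2,0],"roll":0},{"offset":[1.2,-3.2,0],"roll":0},{"offset":[1.2,-3.2,0],"roll":0},{"offset":[1.1,-3.2,0],"roll":0},{"offset":[1.1,-3.1,0],"roll":0},{"offset":[0,0,0],"roll":0},{"offset":[0,0,0],"roll":0}]' --fingers 6

```text
t: 23.65
tool_pos: [0.4573, -0.0116, 0.1175]
orientation: [2.03, 2.396, 0.001]
force: [-0.6, 0.3, 0.8]
opening: 0.0597
```

```bash
python3 - <<'E'
from h import *
p=shot('wrist','w7.png')
for d in cams.pinpoint(p,'stamp_round')[:1]: print('origin',d['score'],back(p,d['xy'],0).round(4))
go(456,-12.5,21)
E
```

```text
origin 0.69 [ 0.4554 -0.0164  0.    ]
t 23.75 tcp [ 0.4576 -0.0116  0.1175] jaw 9.4 open 0.0601 F [-0.8 -0.8  0.1] q6 -0.3 | roll 0.0 shift cm [-0.06 -0.17  9.64]
```

View pics/w7.png

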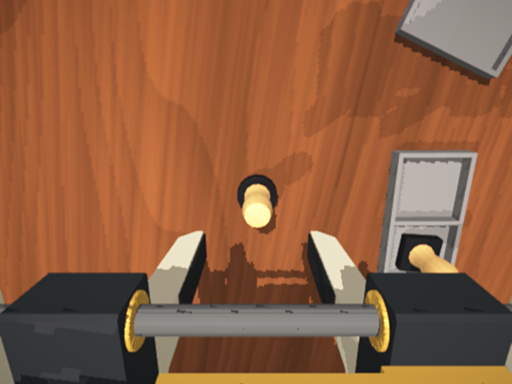

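The round stamp is centred (~257,205), and the square stamp stands in its bay (420,252). Gripping.

Call:
step_arm --deltas '[{"offset":[0,-0.1,2.5],"roll":0},{"offset":[0,0,2.5],"roll":0},{"offset":[0,0,2.5],"roll":0},{"offset":[0,0,2.1],"roll":0},{"offset":[0,0,0],"roll":0},{"offset":[0,0,0],"roll":0}]'

```text
t: 24.5
tool_pos: [0.4564, -0.0118, 0.0219]
orientation: [2.031, 2.396, 0.0]
force: [-0.1, -0.6, -0.0]
opening: 0.0598
```

Call:
step_arm --deltas '[{"offset":[0,0,0],"roll":0},{"offset":[0,0,0],"roll":0},{"offset":[0,0,0],"roll":0},{"offset":[0,0,0],"roll":0},{"offset":[0,0,0],"roll":0},{"offset":[0,0,-2.5],"roll":0},{"offset":[0,0,-3],"roll":0},{"offset":[0,0,-3],"roll":0},{"offset":[0,0,0],"roll":0}]' --fingers 1

```text
t: 25.62
tool_pos: [0.4576, -0.0119, 0.1085]
orientation: [2.028, 2.394, 0.004]
force: [1.0, 1.2, 0.1]
opening: 0.0225
```

```bash
python3 - <<'E'
from h import *
go(613,20,105)
E
```

```text
t 25.62 tcp [ 0.4576 -0.0119  0.1085] jaw 9.5 open 0.0225 F [1.  1.2 0.1] q6 -0.3 | roll 0.0 shift cm [ 0.59 15.85  0.43]
```

Call:
step_arm --deltas '[{"offset":[0.6,3.2,0],"roll":0},{"offset":[0,3.2,0],"roll":0},{"offset":[0,3.2,0],"roll":0},{"offset":[0,3.2,0],"roll":0},{"offset":[0,3.1,0],"roll":0},{"offset":[0,0,0],"roll":0},{"offset":[0,0,0],"roll":0}]'

```text
t: 26.5
tool_pos: [0.6101, 0.0204, 0.1044]
orientation: [-2.029, -2.395, 0.003]
force: [0.2, 0.0, 0.3]
opening: 0.0224
```

```bash
python3 - <<'E'
from h import *
go(613,20,26)
E
```

```text
t 26.5 tcp [0.6101 0.0204 0.1044] jaw 9.5 open 0.0224 F [0.2 0.  0.3] q6 -0.22 | roll 0.0 shift cm [-0.09  0.3   7.84]
```

Call:
step_arm --deltas '[{"offset":[0,0.3,2.5],"roll":0},{"offset":[0,0,2.5],"roll":0},{"offset":[0,0,1.5],"roll":0},{"offset":[0,0,0.9],"roll":0},{"offset":[0,0,0.4],"roll":0},{"offset":[0,0,0],"roll":0},{"offset":[0,0,0],"roll":0}]'

```text
t: 27.38
tool_pos: [0.6152, 0.0209, 0.029]
orientation: [2.03, 2.396, 0.001]
force: [-0.2, -0.8, 0.0]
opening: 0.0225
```

Call:
step_arm --deltas '[{"offset":[0,0,0],"roll":0},{"offset":[0,0,0],"roll":0},{"offset":[0,0,0],"roll":0},{"offset":[0,0,0],"roll":0},{"offset":[0,0,-2],"roll":0},{"offset":[0,0,-3],"roll":0},{"offset":[0,0,-3],"roll":0},{"offset":[0,0,0],"roll":0}]' --fingers 5

```text
t: 28.38
tool_pos: [0.6173, 0.0208, 0.1131]
orientation: [2.027, 2.392, 0.007]
force: [0.3, -0.5, 0.7]
opening: 0.0502
```

```bash
python3 - <<'E'
from h import *
p=shot('wrist','w8.png')
for d in cams.pinpoint(p,'stamp_round')[:1]: print(d['score'],back(p,d['xy'],0.004).round(4))
go(444,-295,100,52.5)
go(444,-295,100)
E
```

```text
0.7 [ 0.6248 -0.0461  0.004 ]
t 28.48 tcp [0.6149 0.0209 0.109 ] jaw 9.5 open 0.05 F [-0.1  0.5 -0.3] q6 -0.21 | roll -0.751 shift cm [ -5.68 -35.46   0.87]
t 28.48 tcp [0.6149 0.0209 0.109 ] jaw 9.5 open 0.05 F [-0.1  0.5 -0.3] q6 -0.21 | roll 0.0 shift cm [-28.35 -22.04   0.87]
```

Call:
step_arm --deltas '[{"offset":[0,0,0],"roll":-0.15},{"offset":[0,0,0],"roll":-0.15},{"offset":[0,0,0],"roll":-0.15},{"offset":[0,0,0],"roll":-0.15},{"offset":[0,0,0],"roll":-0.15},{"offset":[-0.7,-4,0],"roll":0},{"offset":[-0.7,-4,0],"roll":0},{"offset":[-0.7,-4,0],"roll":0},{"offset":[-0.7,-4,0],"roll":0}]' --fingers 6

```text
t: 29.6
tool_pos: [0.5373, -0.1236, 0.1066]
orientation: [-1.011, -2.972, 0.0]
force: [1.1, 0.7, 0.3]
opening: 0.0601
```

Call:
step_arm --deltas '[{"offset":[-0.6,-4,0.4],"roll":0},{"offset":[-0.6,-4,0.4],"roll":0},{"offset":[-0.6,-4,0.4],"roll":0},{"offset":[-0.6,-4,0.4],"roll":0},{"offset":[-0.5,-3.5,0.5],"roll":0},{"offset":[0,0,0],"roll":0},{"offset":[0,0,0],"roll":0}]'

```text
t: 30.48
tool_pos: [0.4427, -0.2944, 0.0862]
orientation: [-1.012, -2.972, -0.002]
force: [0.4, 0.2, 0.7]
opening: 0.0602
```

```bash
python3 - <<'E'
from h import *
p=shot('wrist','w9.png')
for d in cams.silhouettes(p,'highlighter_b')[:1]: print(d['score'],rect(p,d['mask'],.016))
go(444,-295,5,52.5)
E
```

```text
0.63 [ 443.8 -294.3  -37.8   82.    25.2]
t 30.57 tcp [ 0.4434 -0.2942  0.0868] jaw 52.5 open 0.0601 F [-0.   0.4  0.3] q6 -1.6 | roll -0.0 shift cm [-0.1  -0.03  8.18]
```

View pics/w9.png

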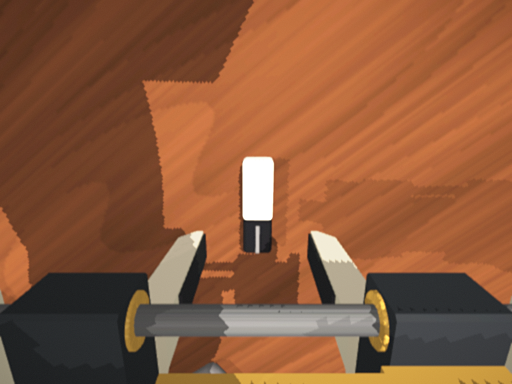

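The highlighter is centred and aligned (257,203). Grasping.

Call:
step_arm --deltas '[{"offset":[0,0,2.5],"roll":0},{"offset":[0,0,2.5],"roll":0},{"offset":[0,0,2],"roll":0},{"offset":[0,0,1.15],"roll":0},{"offset":[0,0,0],"roll":0},{"offset":[0,0,0],"roll":0}]'

```text
t: 31.32
tool_pos: [0.4439, -0.2955, 0.0065]
orientation: [1.011, 2.973, -0.001]
force: [0.3, 0.3, 0.7]
opening: 0.06
```

Call:
step_arm --deltas '[{"offset":[0,0,0],"roll":0},{"offset":[0,0,0],"roll":0},{"offset":[0,0,0],"roll":0},{"offset":[0,0,0],"roll":0},{"offset":[0,0,-2.5],"roll":0},{"offset":[0,0,-3.5],"roll":0},{"offset":[0,0,-4],"roll":0},{"offset":[0,0,0],"roll":0}]' --fingers 1

```text
t: 32.33
tool_pos: [0.4454, -0.297, 0.1097]
orientation: [1.01, 2.968, -0.004]
force: [0.1, -0.4, -1.2]
opening: 0.024
```

```bash
python3 - <<'E'
from h import *
go(605.5,185.5,110,-13.3)
E
```

```text
t 32.33 tcp [ 0.4454 -0.297   0.1097] jaw 52.4 open 0.024 F [ 0.1 -0.4 -1.2] q6 -1.6 | roll 1.147 shift cm [50.64  4.48 -0.16]
```

Call:
step_arm --deltas '[{"offset":[0,0,0],"roll":0.164},{"offset":[0,0,0],"roll":0.164},{"offset":[0,0,0],"roll":0.164},{"offset":[0,0,0],"roll":0.164},{"offset":[0,0,0],"roll":0.164},{"offset":[0,0,0],"roll":0.164},{"offset":[0,0,0],"roll":0.164},{"offset":[3.8,0.3,0],"roll":0},{"offset":[3.8,0.3,0],"roll":0},{"offset":[3.8,0.3,0],"roll":0},{"offset":[3.8,0.3,0],"roll":0}]'

```text
t: 33.7
tool_pos: [0.4894, -0.1486, 0.1042]
orientation: [-2.464, -1.947, 0.001]
force: [0.6, -0.6, -0.1]
opening: 0.0235
```

Call:
step_arm --deltas '[{"offset":[4,0.4,0],"roll":0},{"offset":[4,0.4,0],"roll":0},{"offset":[4,0.4,0],"roll":0},{"offset":[4,0.4,0],"roll":0},{"offset":[4,0.4,0],"roll":0},{"offset":[4,0.4,0],"roll":0},{"offset":[4,0.4,0],"roll":0},{"offset":[4,0.4,0],"roll":0},{"offset":[3.4,0,0],"roll":0},{"offset":[0,0,0],"roll":0},{"offset":[0,0,0],"roll":0}]'

```text
t: 35.08
tool_pos: [0.602, 0.1864, 0.1043]
orientation: [-2.464, -1.948, 0.003]
force: [-0.6, -0.3, -1.2]
opening: 0.024
```

```bash
python3 - <<'E'
from h import *
go(605.5,185.5,10.5,-13.3)
E
```

```text
t 35.08 tcp [0.602  0.1864 0.1043] jaw -13.3 open 0.024 F [-0.6 -0.3 -1.2] q6 0.45 | roll -0.001 shift cm [0.01 0.38 9.38]
```

Call:
step_arm --deltas '[{"offset":[0,0.35,2.5],"roll":0},{"offset":[0,0,2.5],"roll":0},{"offset":[0,0,2.5],"roll":0},{"offset":[0,0,1.2],"roll":0},{"offset":[0,0,0.6],"roll":0},{"offset":[0,0,0],"roll":0},{"offset":[0,0,0],"roll":0}]'

```text
t: 35.95
tool_pos: [0.6071, 0.1863, 0.0138]
orientation: [2.464, 1.948, 0.003]
force: [0.6, -0.3, 0.2]
opening: 0.0237
```

Call:
step_arm --deltas '[{"offset":[0,0,0],"roll":0},{"offset":[0,0,0],"roll":0},{"offset":[0,0,0],"roll":0},{"offset":[0,0,-2],"roll":0},{"offset":[0,0,-3.5],"roll":0},{"offset":[0,0,-4],"roll":0},{"offset":[0,0,-4],"roll":0},{"offset":[-5,-4,0],"roll":0},{"offset":[-5,-4,0],"roll":0},{"offset":[-4,-4,0],"roll":0},{"offset":[0,0,0],"roll":0}]' --fingers 3.4

```text
t: 37.33
tool_pos: [0.4563, 0.0781, 0.1478]
orientation: [-2.466, -1.946, 0.001]
force: [0.4, 0.8, -0.3]
opening: 0.0338
```

```bash
python3 - <<'E'
from h import *
p=shot('scene','s2.png');q=shot('top','t2.png')
for o in['highlighter_a','stamp_square','stamp_round','jar','pen_tray','stamp_tray','dish','stapler','mouse']:
    for n,im in(('s',p),('t',q)):
        for d in cams.pinpoint(im,o)[:2]: print(n,o,round(d['score'],2),back(im,d['xy'],.004)[:2].round(3))
a=cv2.imread('pics/s2.png')[140:310,90:480];b=cv2.imread('pics/t2.png')[110:250,60:450]
cv2.imwrite('pics/fin.png',cv2.resize(np.vstack([a,b]),None,fx=1.9,fy=1.9,interpolation=cv2.INTER_CUBIC))
E
```

```text
s highlighter_a 0.94 [0.621 0.282]
s highlighter_a 0.77 [0.596 0.187]
t highlighter_a 0.67 [0.63  0.282]
t highlighter_a 0.67 [0.605 0.191]
s stamp_square 0.79 [ 0.624 -0.049]
t stamp_square 0.67 [ 0.625 -0.047]
s stamp_round 0.66 [0.617 0.02 ]
t stamp_round 0.68 [0.624 0.024]
s jar 0.62 [ 0.629 -0.241]
s jar 0.37 [0.627 0.234]
t jar 0.8 [ 0.626 -0.236]
s pen_tray 0.72 [0.638 0.242]
t pen_tray 0.82 [0.622 0.241]
t pen_tray 0.18 [ 0.624 -0.234]
s stamp_tray 0.66 [ 0.629 -0.004]
t stamp_tray 0.75 [ 0.618 -0.009]
s dish 0.85 [ 0.641 -0.243]
t dish 0.87 [ 0.634 -0.247]
s stapler 0.87 [0.635 0.478]
t stapler 0.9 [0.625 0.48 ]
s mouse 0.68 [ 0.605 -0.457]
t mouse 0.6 [ 0.606 -0.461]
```

View pics/fin.png

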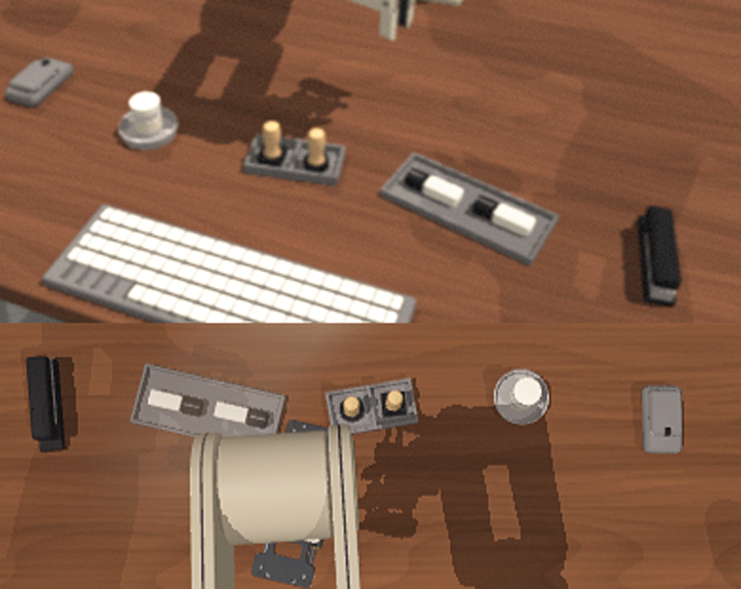

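Everything is in its place in both views: the highlighters are flat in the pen tray, the stamps are in separate bays, and the jar is in the dish. The stapler and mouse look unmoved. The jar-to-dish network readings differ by ~12 mm, so I'll check the cap directly.

```bash
python3 - <<'E'
from h import *
p=shot('top')
for o,z in(('jar',.060),('dish',.016)):
    for d in cams.silhouettes(p,o)[:1]: print(o,d['score'],rect(p,d['mask'],z))
g=p['pixels'][125:175,310:360].min(2)
m=(g>g.max()-25).astype(np.uint8);n,l,st,c=cv2.connectedComponentsWithStats(m);k=1+st[1:,4].argmax()
print('cap',st[k],back(p,c[k]+[310,125],.06).round(4))
E
```

```text
jar 0.53 [ 627.1 -235.6  -45.7   52.8   41.6]
dish 0.56 [ 630.7 -241.6   -1.3   83.    82.1]
cap [ 21  14  14  14 151] [ 0.6318 -0.2411  0.06  ]
```

```bash
python3 -c "
from plant import robot
print(robot.close_job())"
```

```text
the job is handed in; nothing more can be done
None
```

All five things are sorted, and I handed the job in at about 38 s of the 128 s allowed; the interface gives no verdict. Both highlighters lie flat, end to end, in the pen tray. The two stamps stand in separate bays, and the jar stands upright in the dish. The gripper is open and clear of everything.

**Last checks:**
- **Final views:** the scene and top views show everything in place, with the stapler and mouse looking unmoved. The stapler's network readings were 6–13 mm from the first ones and the mouse's 4–9 mm. They were read at a slightly different height, and the arm never went near either.
- **Jar:** the origin network put it about 12–13 mm from the dish centre. The cap measured by colour, the release pose and the wrist view put it within about 2–5 mm (limit 17 mm).
- **Round stamp:** the wrist-view check right after its release failed, because the network reported the square stamp instead. The final views and the release pose put it within about 10 mm of its bay centre, and most readings are closer.

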